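Park the pH electrode in its storage pot

ROBOT

A 6-joint arm with a two-finger parallel gripper is mounted at the origin on the work surface. World frame = base frame: x ahead of the robot, y to its left, z up, the work surface at z = 0. Lengths are in m, angles in rad, forces in N, time in s.
With the tool pointing down it reaches from about 0.35 to 0.775 m from the base axis. Payload 7.3 kg.
Tool frame: the origin (TCP) lies at the very end of the fingers, on their centre line; the grasp point (between the pads) lies 19 mm behind it; z points along the fingers, y is the line along which they close (so a half turn about z gives the same grasp; the last joint's range is limited). The gripper opens to 92 mm and grips with 3 to 60 N. Pads are 19 mm wide; open, the fingers measure 130 mm over their backs; the gripper's body (75 mm by 190 mm) begins 47 mm behind the grasp point.
Start: joints at [-1.323, 0.342, 1.524, -0, 1.275, -0.146], TCP at [0.201, -0.485, 0.227] pointing down, gripper open.
Joint ranges: [-2.53, 2.53], [-0.77, 2.02], [0.04, 2.7], [-1, 4.14], [0.28, 2.66], [-3.11, 3.11]. Speed limits (rad/s): [2.57, 2.57, 3.14, 3.14, 3.14, 3.14].

INTERFACE

Orientations are given as [roll, pitch, yaw] about the fixed x, y, z axes, in that order (R = Rz(yaw) Ry(pitch) Rx(roll)).
In Python, from cell import * gives the robot as it stands.
- The arm moves only by the tool step_arm, never from a script. Its argument "commands" is a list of rows, each a list of 7 numbers: the opening, from 0 (shut) to 1 (fully open), then the shift along the world's x, y, z in cm, then the turn, a rotation vector about the world's x, y, z in rad. A call has 1 to 5 rows; each row is the pose to reach, as a shift and turn from the pose commanded when the call began; what a row does not reach only later rows make up. A row lasts 1/12 s, in which the tool goes at most 41.7 mm and 7.16 degrees, less where a joint would pass 70% of its speed; a pose out of reach is approached as far as the arm can. A call with a gripper value outside its range is refused whole. The fingers move at their own pace and stop on an object; "grip_force" is the grip in N (left out, the last holds). Time passes only in rows, so rows that repeat a pose let the fingers close. It gives the time, the measured TCP pose, the force, the opening and the grip force at its end, in the units of the state.
- observe(): the state, without advancing time (a new reading comes with each control period).
- read_camera(name): name is "scene" or "top" or "wrist"; returns the picture (420x560x3 uint8, red, green, blue); there is no depth.
- camera_model(name): a dict with "vfov" (degrees; the focal length in pixels is half the picture's height over the tangent of half this angle, whatever the lens; pixels are square), "cx", "cy" (the principal point, pixels), "world_to_cam" (4x4, takes a point from world to camera coordinates). Camera axes: x right, y up, looking along -z (the intrinsics and any distortion apply to the point x, -y, -z); pixel columns grow to the right and rows downward; lengths in m; the calibration is good to about 2 mm. A picture is of the moment at which its call begins: read the wrist's pose just before it. camera_model takes no time and is no camera call; for the wrist camera it gives the pose at the moment of the call.
- hand_in(): hands the job in; it is judged then, once.
The state is a dict: "time": time; "qpos": joint angles; "qvel": joint speeds; "joint_efforts": joint torques, N m; "tool_pos": TCP position; "tool_rot": TCP orientation; "contact_force": force on the tool from outside, world axes, zero at the start; "torque": the same for the moment, N m; "opening": finger opening in m; "grip_force": force on a finger pad.
Only numpy, scipy, OpenCV 4.12 (cv2) and the standard library are available. Lean on these libraries where they do the work, as an engineer would, in place of code of your own. Each camera call takes 0.05 s, during which the arm holds its last target. There are 200 camera calls.

TASK

The measurements are done, so put the pH electrode away: push the side of the stand's bar with a closed fingertip to swing it round until the electrode hangs over the mouth of the footed white storage pot (not over the glass beaker), then press gently down on the bar until it will go no further, so that the electrode stands in the pot. Push only: do not grip or raise the bar, do not touch the electrode itself, and leave the pot, the beaker, the slide box and the bottle standing where they are. Finish with the hand clear of everything.

Things in the scene. Friction and masses are not known exactly. Their poses are not given: they have to be found in the camera images.
- stand: Electrode stand, screwed to the bench: a white cast base plate 150 x 120 mm, 12 mm thick (reaching 90 mm from the post towards the vessels), with an upright steel post 12 mm in diameter whose top is 290 mm above the bench. Origin on the bench on the axis of the post; its x axis points away from the side where the vessels stand. A black stop collar (28 mm in diameter) round the post has its top 115 mm above the bench. The stand's place and yaw vary.
- lift (a joint): Sliding of the sleeve (50 mm tall, 36 mm in diameter) down the post, in m: 0 at its working height with the bar's top face 234 mm above the bench, growing as it goes down to 0.085, where the sleeve sits on the stop collar; it could be raised to -0.03. It starts between -0.004 and 0.006. Friction holds it wherever it is left; it takes about 5 N to press it down and 10 N to raise it.
- swing (a joint): Turning of the bar about the post, in rad, counter-clockwise from above positive: 0 when the bar points along the stand's -x axis, ends at -1.5 and 1.5. It starts between -0.25 and 0.25. Friction of about 0.15 N m holds it where it is left (some 1.2 N at 120 mm from the post).
- bar: The level grey bar that carries the electrode, 24 mm wide and 18 mm thick, running from the sleeve to a 36 mm square holder at its outer end, 200 mm from the post axis, where the electrode hangs. Origin on the post axis at mid-thickness of the bar (9 mm below its top face); the bar lies along its -x axis. Its free, flat part runs from 20 to 180 mm from the post axis.
- bar_mid (a point): A point on the bar's top face, on its centre line, 120 mm from the post axis.
- electrode: The pH electrode, fixed upright in the holder at the outer end of the bar: a glass shaft 12 mm in diameter whose tip is 120 mm below the bar's mid-thickness, and a black head 20 mm in diameter that stands 50 mm above it. Origin on its axis at the bar's mid-thickness, 200 mm from the post axis. Fragile: not to be touched.
- electrode_tip (a point): The lower tip of the electrode. At lift 0 it is 105 mm above the bench; fully down it is 20 mm above it.
- pot_mouth (a point): Centre of the mouth of the storage pot, 70 mm above the bench: an opaque white plastic pot, loose, about 0.3 kg, 64 mm in diameter with a wider foot of 74 mm, 5 mm wall (mouth 54 mm across), 8 mm floor. It stands under the electrode's arc, to one side of the bar's starting place, 192 to 209 mm from the post axis.
- beaker_mouth (a point): Centre of the mouth of the empty rinse beaker, 80 mm above the bench: clear glass, straight-sided, loose, 60 mm in diameter, 3 mm wall. It stands on the other side of the bar's starting place; left and right change from start to start.
- meter: The pH meter, fixed to the bench: a white desk instrument 190 x 170 mm and up to about 73 mm high, with a display and four keys. Origin under its centre. Not used.
- slide_box: Closed dark blue box for microscope slides, 83 x 97 x 34 mm, loose. Origin under its centre. To be left alone.
- bottle: White plastic bottle of solution with a black cap, 58 mm in diameter, 125 mm high, loose. Origin under its centre. To be left alone.
Things that resemble listed ones, but are neither listed nor needed, are in the scene too. What is shaped like the part that bears pot_mouth but green is not meant.

How it is judged:
By the outcome, as a careful person would: the job done as asked, in the order asked, and still so for the second after the job is handed in, with the robot touching nothing.
It also fails if it takes over 54 s, if anything falls off the work surface, if the arm or the gripper's body presses on something with over 40 N, if the wrist force passes 120 N, or if a joint passes its speed limit or range.

## Working session

There is one attempt and no reset: what is moved stays moved. The work goes in short steps, Python scripts to look and compute and a tool call to move; the robot and the scene stay as the last step left them, time stands still between calls to the robot, and variables do not carry over. Pictures are saved under pics/ and viewed, at most 10 in all, crops included, and the job is handed in when it is done.

Besides the shell and the picture viewer there is one more tool, called after "Request:" by a JSON object that holds its "fn" and its "kwargs", one argument or row to a line. step_arm: Moves the arm, as the interface text tells. Its arguments: {"type":"object","properties":{"commands":{"type":"array"},"grip_force":{"type":"number"}},"required":["commands"]}

```bash
mkdir -p pics; cat > h.py <<'E'
from cell import *
import numpy as np, cv2
def snap(n,f):
    im=read_camera(n); cv2.imwrite('pics/'+f,im[:,:,::-1]); return im
E
python3 - <<'E'
from h import *
for n in ('scene','top'):
    im=snap(n,n+'1.png'); m=camera_model(n); print(n,m)
print(observe())
E
```

```text
scene {'vfov': 57.74688856249104, 'cx': 289.4435286934678, 'cy': 212.67886499603327, 'world_to_cam': array([[-0.57831287,  0.81565785,  0.01601574,  0.32227258],
       [-0.59540133, -0.43540605,  0.67521762,  0.26979725],
       [ 0.5577199 ,  0.38095125,  0.73744469, -1.48620693],
       [ 0.        ,  0.        ,  0.        ,  1.        ]])}
top {'vfov': 48.51873039258511, 'cx': 282.31805020072613, 'cy': 209.22798774393104, 'world_to_cam': array([[-0.02166776, -0.99960121, -0.01810898,  0.05690505],
       [ 0.99749784, -0.02283428,  0.06690786, -0.58507021],
       [-0.06729468, -0.01661392,  0.99759481, -1.35504782],
       [ 0.        ,  0.        ,  0.        ,  1.        ]])}
{'time': 0.1, 'qpos': array([-1.32298845e+00,  3.42668067e-01,  1.52492131e+00, -2.72231761e-06,
        1.27539306e+00, -1.46009332e-01]), 'qvel': array([-7.11687516e-04, -1.13442149e-03, -3.73290121e-03,  4.93013412e-04,
       -1.23244767e-03,  6.94594135e-05]), 'joint_efforts': array([ 2.07815472e-03, -4.32004666e+01, -2.44695532e+01,  7.18344259e-02,
        5.25776634e-02, -4.29837269e-05]), 'tool_pos': array([ 0.20137671, -0.48445148,  0.22610672]), 'tool_rot': array([-3.14021728e+00, -1.99625344e-04,  3.93817871e-01]), 'contact_force': array([-0.39297136,  1.03857232, -0.02111601]), 'torque': array([-0.01863196,  0.06565791, -0.03345259]), 'grip_force': 0.0, 'opening': 0.09159094614567388}
```

View pics/scene1.png

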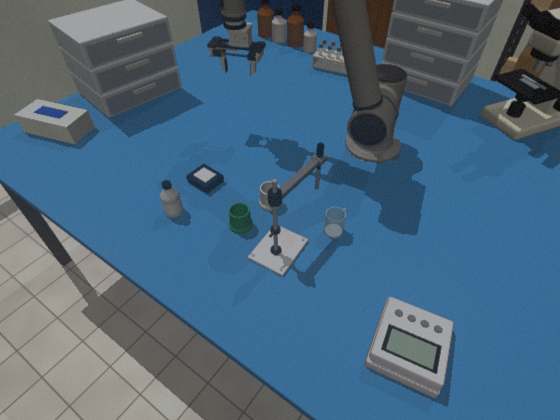

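View pics/top1.png

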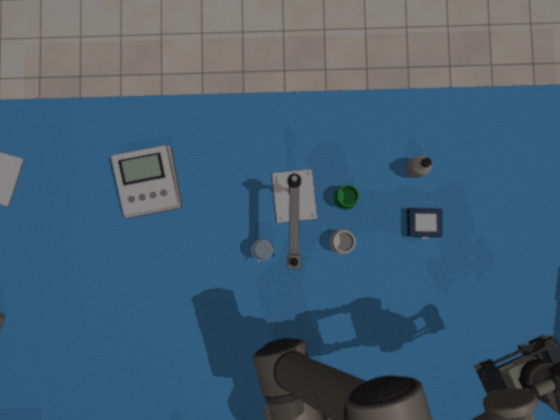

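The top view shows the post at (294,180), the electrode at (294,262), the white pot at (343,241), the green decoy at (347,197) and the beaker at (262,250). So the bar has to swing towards -y (the right of the picture).

```bash
cat >> h.py <<'E'
def ray(n,u,v,z,m=None):
    m=m or camera_model(n); f=210/np.tan(np.radians(m['vfov'])/2)
    R=m['world_to_cam'][:3,:3]; t=m['world_to_cam'][:3,3]
    d=R.T@np.array([(u-m['cx'])/f,-(v-m['cy'])/f,-1]); c=-R.T@t
    return c+d*(z-c[2])/d[2]
def proj(n,p):
    m=camera_model(n); f=210/np.tan(np.radians(m['vfov'])/2)
    q=m['world_to_cam'][:3,:3]@p+m['world_to_cam'][:3,3]
    return m['cx']-f*q[0]/q[2], m['cy']+f*q[1]/q[2]
E
python3 - <<'E'
from h import *
im=cv2.imread('pics/top1.png'); c=im[160:280,230:380]
cv2.imwrite('pics/crop1.png',cv2.resize(c,None,fx=5,fy=5,interpolation=cv2.INTER_CUBIC))
hsv=cv2.cvtColor(im,cv2.COLOR_BGR2HSV)
m=((hsv[...,1]<110)&(hsv[...,2]>50)).astype(np.uint8)
for name,(x0,x1,y0,y1) in dict(pot=(322,365,222,262),plate=(265,322,165,226)).items():
    k=np.zeros_like(m);k[y0:y1,x0:x1]=m[y0:y1,x0:x1]
    cs=max(cv2.findContours(k,0,2)[0],key=cv2.contourArea)
    print(name,cv2.minEnclosingCircle(cs),cv2.minAreaRect(cs))
for n,u,v,z in [('post',294,180,.29),('elec',294,262,.275),('pot',343,241,.07),('beaker',262,250,.08),('green',347,197,.07)]: print(n,ray('top',u,v,z))
E
```

```text
pot ((342.0, 241.0), 13.601571083068848) ((342.0, 241.5), (25.0, 26.0), 90.0)
plate ((294.0, 195.5), 31.515968322753906) ((294.1980285644531, 197.48019409179688), (55.523075103759766, 41.89106369018555), 84.2894058227539)
post [0.63703754 0.01005749 0.29      ]
elec [0.4423202  0.01450149 0.275     ]
pot [ 0.48899344 -0.1263869   0.07      ]
beaker [0.46873941 0.10239438 0.08      ]
green [ 0.61343778 -0.14151376  0.07      ]
```

View pics/crop1.png

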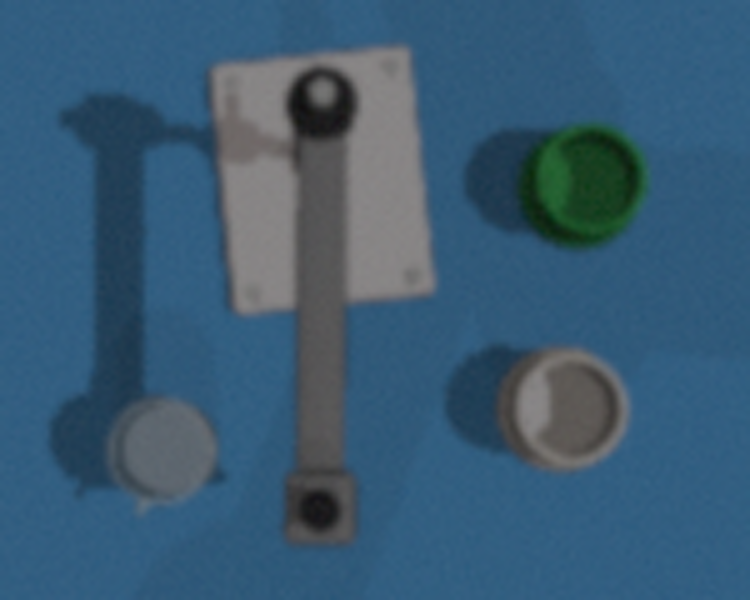

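```bash
python3 - <<'E'
from h import *
P=ray('top',294,178.2,.29);E=ray('top',293.4,261.6,.275);M=ray('top',343.1,241.1,.07)
print('post',P,'elec',E,'pot',M)
print(proj('scene',P),proj('scene',M),proj('scene',E))
a=lambda q:np.arctan2(*(q-P)[1::-1])
print('r',np.linalg.norm((E-P)[:2]),np.linalg.norm((M-P)[:2]),'ang',a(E),a(M))
for nm,q in (('E',E),('M',M)):
    d=(q-P)[:2]/np.linalg.norm((q-P)[:2]); t=np.array([-d[1],d[0]])
    mid=P[:2]+.12*d
    print(nm,'mid',mid,'behind31',mid-.031*t,'behind60',mid-.06*t,'yaw',np.arctan2(-d[1],-d[0]))
E
```

```text
post [0.64134827 0.00995681 0.29      ] elec [0.4432982  0.01590891 0.275     ] pot [ 0.48870569 -0.12666007  0.07      ]
(np.float64(274.4498525758818), np.float64(179.4752538144931)) (np.float64(269.7636344321225), np.float64(187.11705395471864)) (np.float64(320.2350246478978), np.float64(144.42696241003608))
r 0.19813949344725706 0.20485099716181246 ang 3.1115482080935353 -2.4115404086226775
E mid [0.52140243 0.0135616 ] behind31 [0.52233367 0.04454761] behind60 [0.52320483 0.07353452] yaw -0.030044445496257823
M mid [ 0.55193153 -0.07007222] behind31 [ 0.53125736 -0.04697289] behind60 [ 0.51191701 -0.02536384] yaw 0.7300522449671156
```

```bash
python3 - <<'E'
import cv2
c=cv2.imread('pics/scene1.png')[130:280,210:370]
cv2.imwrite('pics/crop2.png',cv2.resize(c,None,fx=4,fy=4,interpolation=cv2.INTER_CUBIC))
E
```

```text
(no output)
```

View pics/crop2.png

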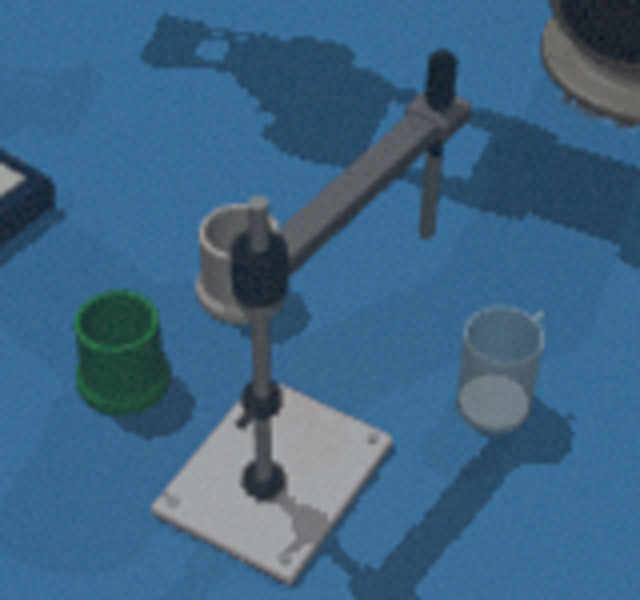

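The scene view agrees with these positions to within 1 px: post top at (275,180), electrode head at (320.5,143) and pot mouth at (270,187). I'll close the fingers and go high over to the bar's +y side.

Request:
{"fn": "step_arm", "kwargs": {
  "commands": [
    [0,0,0,4,0,0,0],
    [0,0,0,8,0,0,-0.1],
    [0,0.5,1,11.4,0,0,-0.2],
    [0,2,3.5,11.4,0,0,-0.3],
    [0,4,7,11.4,0,0,-0.42]
  ]
}}

```text
time: 0.52
tool_pos: [0.2412, -0.4163, 0.342]
tool_rot: [3.138, -0.001, -0.034]
contact_force: [1.1, 0.6, -0.8]
opening: 0.0629
grip_force: 0.0
```

Request:
{"fn": "step_arm", "kwargs": {
  "commands": [
    [0,2,3.4,0,0,0,0],
    [0,4,6.8,0,0,0,0],
    [0,6,10.2,0,0,0,0],
    [0,8,13.6,0,0,0,0],
    [0,10,17,0,0,0,0]
  ]
}}

```text
time: 0.93
tool_pos: [0.3418, -0.2429, 0.3406]
tool_rot: [-3.141, 0.0, -0.027]
contact_force: [0.7, -0.6, -0.8]
opening: 0.0298
grip_force: 0.0
```

Request:
{"fn": "step_arm", "kwargs": {
  "commands": [
    [0,2,3.4,0,0,0,0],
    [0,4,6.8,0,0,0,0],
    [0,6,10.2,0,0,0,0],
    [0,8,13.6,0,0,0,0],
    [0,10,17,0,0,0,0]
  ]
}}

```text
time: 1.35
tool_pos: [0.4419, -0.0728, 0.3406]
tool_rot: [3.142, 0.0, -0.026]
contact_force: [0.3, -0.5, 0.9]
opening: 0.0008
grip_force: 0.0
```

Request:
{"fn": "step_arm", "kwargs": {
  "commands": [
    [0,2,3.4,0,0,0,0],
    [0,4,6.8,0,0,0,0],
    [0,6,10.2,0,0,0,0],
    [0,8.2,13.6,0,0,0,0],
    [0,8.2,15,0,0,0,0]
  ]
}}

```text
time: 1.77
tool_pos: [0.5255, 0.0791, 0.3392]
tool_rot: [-3.14, 0.001, -0.023]
contact_force: [-1.6, 0.5, -0.8]
opening: 0.0001
grip_force: 0.0
```

Request:
{"fn": "step_arm", "kwargs": {
  "commands": [
    [0,0,0.1,-3.5,0,0,0],
    [0,-0.2,0.1,-7,0,0,0],
    [0,-0.3,0.1,-10,0,0,0],
    [0,-0.3,0.1,-12.5,0,0,0],
    [0,-0.3,0.1,-12.5,0,0,0]
  ]
}}

```text
time: 2.18
tool_pos: [0.5172, 0.0763, 0.2104]
tool_rot: [3.141, 0.011, -0.026]
contact_force: [-0.9, 1.3, -0.0]
opening: 0.0005
grip_force: 0.0
```

Request:
{"fn": "step_arm", "kwargs": {
  "commands": [
    [0,0,-0.8,0,0,0,0],
    [0,0,-1.6,0,0,0,0],
    [0,0,-2.4,0,0,0,0],
    [0,0,-3.0,0,0,0,0],
    [0,0,-3.4,0,0,0,0]
  ]
}}

```text
time: 2.6
tool_pos: [0.521, 0.041, 0.2171]
tool_rot: [3.142, -0.002, -0.027]
contact_force: [-1.1, 0.5, 0.3]
opening: 0.0004
grip_force: 0.7
```

```bash
python3 - <<'E'
from h import *
o=observe();print(o['tool_pos'],o['contact_force'])
a=snap('scene','s2.png');b=snap('wrist','w2.png')
cv2.imwrite('pics/c3.png',cv2.resize(a[100:280,200:400],None,fx=3.2,fy=3.2)[:,:,::-1])
P=np.array([.6413,.01])
# waypoints of TCP relative to bar swing angle
for th in np.arange(-.03,.74,.07):
    d=-np.array([np.cos(th),np.sin(th)]);t=np.array([-d[1],d[0]]);print(round(th,3),np.round((P+.12*d-.031*t)*100,2))
E
```

```text
[0.52104864 0.0409761  0.21705019] [-1.07277298  0.46845294  0.3494652 ]
-0.03 [52.23  4.46]
0.04 [52.02  3.62]
0.11 [51.86  2.76]
0.18 [51.77  1.9 ]
0.25 [51.74  1.03]
0.32 [51.76  0.17]
0.39 [51.85 -0.7 ]
0.46 [52.   -1.55]
0.53 [52.21 -2.39]
0.6 [52.48 -3.22]
0.67 [52.8  -4.02]
```

View pics/c3.png

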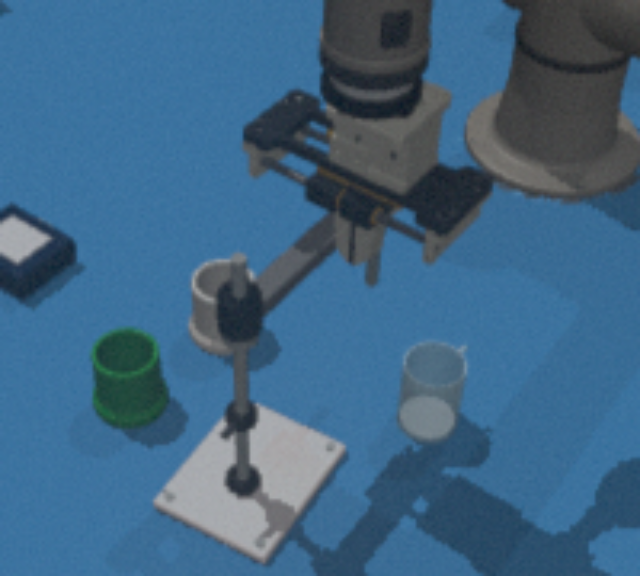

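The closed fingers are beside the bar on its +y side, about 80 mm from the electrode, which shows near (370,260) in the crop. I'll swing the bar along the arc, turning the hand with it.

Request:
{"fn": "step_arm", "kwargs": {
  "commands": [
    [0,-0.1,-0.6,0,0,0,0.05],
    [0,-0.25,-1.2,0,0,0,0.1],
    [0,-0.3,-1.85,0,0,0,0.15],
    [0,-0.35,-2.45,0,0,0,0.2],
    [0,-0.4,-3.1,0,0,0,0.25]
  ]
}}

```text
time: 3.12
tool_pos: [0.5164, 0.0114, 0.2161]
tool_rot: [-3.141, -0.0, 0.227]
contact_force: [0.3, 1.1, -0.1]
opening: 0.0004
grip_force: 0.7
```

Request:
{"fn": "step_arm", "kwargs": {
  "commands": [
    [0,0,-0.6,0,0,0,0.05],
    [0,0.05,-1.2,0,0,0,0.1],
    [0,0.1,-1.85,0,0,0,0.15],
    [0,0.2,-2.45,0,0,0,0.2],
    [0,0.3,-3.05,0,0,0,0.25]
  ]
}}

```text
time: 3.53
tool_pos: [0.5195, -0.0192, 0.2161]
tool_rot: [-3.141, -0.001, 0.476]
contact_force: [0.6, 1.2, 0.3]
opening: 0.0006
grip_force: 0.6
```

```bash
python3 - <<'E'
from h import *
o=observe();print(o['tool_pos'],o['tool_rot'],o['contact_force'])
a=snap('scene','s3.png');b=snap('top','t3.png')
cv2.imwrite('pics/c4.png',np.hstack([cv2.resize(a[100:280,200:360],None,fx=2.5,fy=2.5),cv2.resize(b[150:330,220:380],None,fx=2.5,fy=2.5)])[:,:,::-1])
E
```

```text
[ 0.51953785 -0.01921324  0.21608996] [-3.14143751e+00 -6.45101316e-04  4.76396705e-01] [0.64277127 1.22428569 0.32289948]
```

View pics/c4.png

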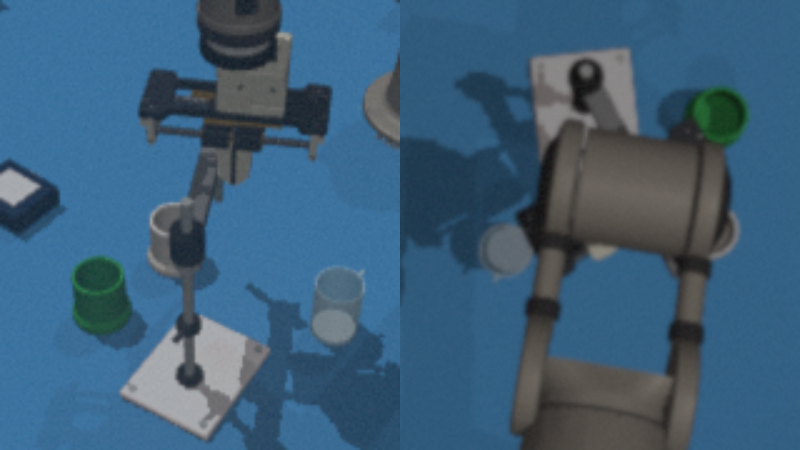

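The bar is swinging with the finger: post at (587,75) in the right half, bar pointing down-right to the pot. I'll finish the arc slowly.

Request:
{"fn": "step_arm", "kwargs": {
  "commands": [
    [0,0.15,-0.6,0,0,0,0.05],
    [0,0.35,-1.2,0,0,0,0.1],
    [0,0.6,-1.75,0,0,0,0.15],
    [0,0.85,-2.25,0,0,0,0.2],
    [0,1.05,-2.6,0,0,0,0.23]
  ]
}}

```text
time: 4.05
tool_pos: [0.5296, -0.0452, 0.2157]
tool_rot: [-3.141, 0.001, 0.705]
contact_force: [-0.1, 0.6, 0.7]
opening: -0.0002
grip_force: 0.7
```

Request:
{"fn": "step_arm", "kwargs": {
  "commands": [
    [0,0,0,0,0,0,0],
    [0,-0.7,0.8,0,0,0,0],
    [0,-1.8,2,0,0,0,0],
    [0,-1.8,2,3.5,0,0,0],
    [0,-1.8,2,7,0,0,0]
  ]
}}

```text
time: 4.47
tool_pos: [0.5092, -0.0234, 0.2847]
tool_rot: [-3.136, 0.004, 0.703]
contact_force: [1.6, -0.1, 0.4]
opening: 0.0007
grip_force: 0.0
```

Request:
{"fn": "step_arm", "kwargs": {
  "commands": [
    [0,0,0,3,0,0,0],
    [0,-3,3,5,0,0,0],
    [0,-5,6,5,0,0,0],
    [0,-7,9,5,0,0,0],
    [0,-8,12,5,0,0,0]
  ]
}}

```text
time: 4.88
tool_pos: [0.4291, 0.0964, 0.3366]
tool_rot: [3.141, -0.001, 0.702]
contact_force: [1.7, 0.6, 0.6]
opening: 0.0004
grip_force: 0.0
```

```bash
python3 - <<'E'
from h import *
o=observe();print(o['tool_pos'],o['tool_rot'],o['contact_force'])
a=snap('scene','s4.png');b=snap('top','t4.png')
cv2.imwrite('pics/c5.png',np.hstack([cv2.resize(a[120:270,210:310],None,fx=4,fy=4),cv2.resize(b[150:300,270:370],None,fx=4,fy=4)])[:,:,::-1])
E
```

```text
[0.42914468 0.09643533 0.33661226] [ 3.14100309e+00 -1.18040633e-03  7.01768655e-01] [1.68563651 0.62593744 0.6052575 ]
```

View pics/c5.png

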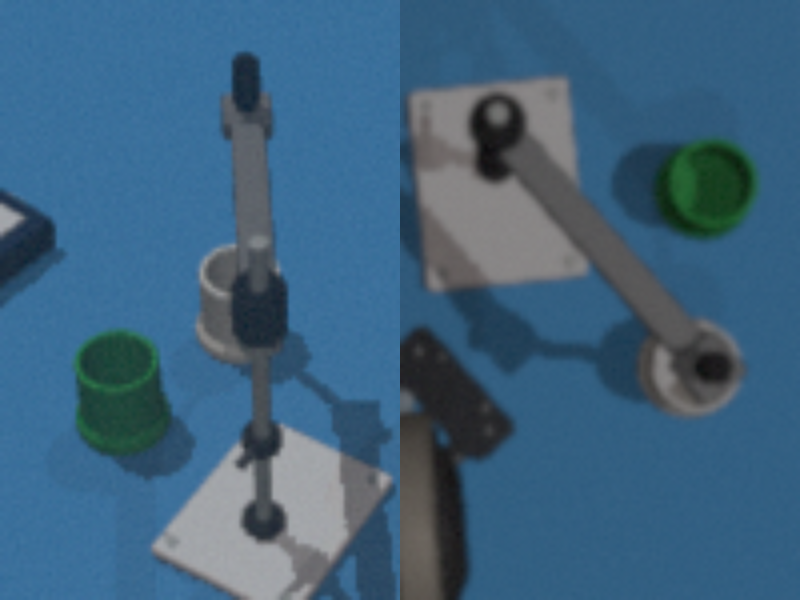

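The hand is clear of the bar. The electrode head, at (713,367) in the right half, appears over the pot rim centred near (692,367); I'll correct for the camera's viewing angle next.

```bash
python3 - <<'E'
from h import *
P=ray('top',294.1,177.9,.29);M=ray('top',343.1,241.1,.07)
for h in (.275,):
    E=ray('top',347.9,241.4,h); d=(E-P)[:2]; d/=np.linalg.norm(d)
    e=P[:2]+.2*d; print(E,np.linalg.norm((E-P)[:2]),'th',np.arctan2(-d[1],-d[0]),'elec-pot mm',(E-M)[:2]*1000,(e-M[:2])*1000,'mid',P[:2]+.12*d)
E
```

```text
[ 0.48851161 -0.11516231  0.275     ] 0.1979106148568645 th 0.6827299378871715 elec-pot mm [-0.19407801 11.4977613 ] [-1.81513428 10.17954021] mid [ 0.54895882 -0.06600746]
```

The electrode is about 10 mm short of the pot's centre. I'll push it about 0.05 rad further to centre it.

Request:
{"fn": "step_arm", "kwargs": {
  "commands": [
    [0,2,-3,0,0,0,0],
    [0,4,-6,0,0,0,0],
    [0,6,-9,0,0,0,0],
    [0,8,-12,0,0,0,0],
    [0,8,-12,0,0,0,0.02]
  ]
}}

```text
time: 5.4
tool_pos: [0.5142, -0.03, 0.3345]
tool_rot: [3.14, 0.002, 0.718]
contact_force: [-1.3, -0.7, -0.6]
opening: 0.0003
grip_force: 0.0
```

Request:
{"fn": "step_arm", "kwargs": {
  "commands": [
    [0,0,0,-3.5,0,0,0],
    [0,0,0,-7,0,0,0],
    [0,0,0,-10,0,0,0],
    [0,0,0,-12,0,0,0],
    [0,0,0,-12,0,0,0]
  ]
}}

```text
time: 5.82
tool_pos: [0.5091, -0.0247, 0.2115]
tool_rot: [-3.135, 0.005, 0.723]
contact_force: [0.0, -0.2, -0.9]
opening: 0.0006
grip_force: 0.0
```

Request:
{"fn": "step_arm", "kwargs": {
  "commands": [
    [0,0.8,-0.85,0,0,0,0],
    [0,1.6,-1.7,0,0,0,0],
    [0,2,-2.15,0,0,0,0],
    [0,2.3,-2.45,0,0,0,0],
    [0,2.45,-2.6,0,0,0,0]
  ]
}}

```text
time: 6.23
tool_pos: [0.5374, -0.0522, 0.2166]
tool_rot: [3.14, -0.001, 0.723]
contact_force: [-1.2, 0.5, 1.4]
opening: 0.0007
grip_force: 0.7
```

Request:
{"fn": "step_arm", "kwargs": {
  "commands": [
    [0,0,0,0,0,0,0]
  ]
}}

```text
time: 6.32
tool_pos: [0.5371, -0.0519, 0.2163]
tool_rot: [3.14, -0.001, 0.723]
contact_force: [0.6, 0.4, -0.3]
opening: 0.0009
grip_force: 0.0
```

Request:
{"fn": "step_arm", "kwargs": {
  "commands": [
    [0,-0.8,0.85,0,0,0,0],
    [0,-2,2.1,0,0,0,0],
    [0,-2,2.1,3.5,0,0,0],
    [0,-2,2.1,7,0,0,0],
    [0,-2,2.1,10,0,0,0]
  ]
}}

```text
time: 6.73
tool_pos: [0.5155, -0.0292, 0.3177]
tool_rot: [3.141, -0.0, 0.725]
contact_force: [1.2, 0.3, 0.8]
opening: 0.0009
grip_force: 0.0
```

Request:
{"fn": "step_arm", "kwargs": {
  "commands": [
    [0,-2,3,2,0,0,0],
    [0,-4,6,2,0,0,0],
    [0,-6,9,2,0,0,0],
    [0,-8,12,2,0,0,0],
    [0,-8,12,2,0,0,0]
  ]
}}

```text
time: 7.15
tool_pos: [0.4324, 0.0942, 0.3366]
tool_rot: [-3.14, -0.002, 0.729]
contact_force: [-0.1, 0.3, -0.2]
opening: 0.0005
grip_force: 0.0
```

```bash
python3 - <<'E'
from h import *
print(observe()['tool_pos'])
b=snap('top','t5.png'); 
cv2.imwrite('pics/c6.png',cv2.resize(b[160:270,270:380],None,fx=5,fy=5,interpolation=cv2.INTER_CUBIC)[:,:,::-1])
E
```

```text
[0.43243955 0.09419163 0.33659968]
```

View pics/c6.png

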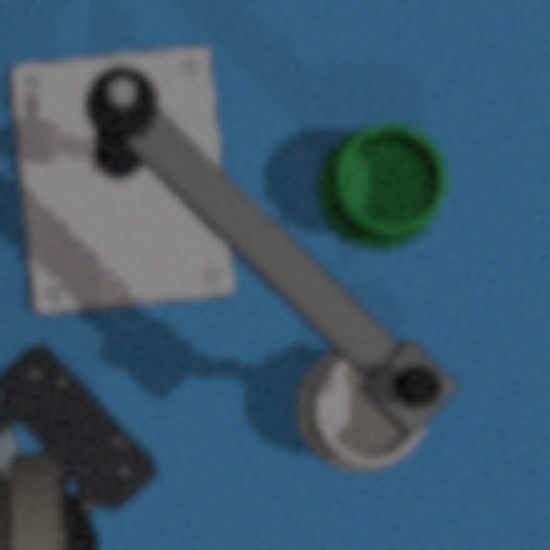

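The electrode head is at crop (417,384), i.e. pixel (353.0,236.4); the pot rim's centre is near (343,241.5).

```bash
python3 - <<'E'
from h import *
P=ray('top',294.1,177.9,.29);M=ray('top',343.1,241.3,.07)
E=ray('top',353,236.4,.275); d=(E-P)[:2]; d/=np.linalg.norm(d); t=np.array([-d[1],d[0]])
print(E,np.linalg.norm((E-P)[:2]),'th',np.arctan2(-d[1],-d[0]),'radial/tang mm',(E-M)[:2]@d*1000,(E-M)[:2]@t*1000,'mid',P[:2]+.12*d, proj('scene',P+0))
E
```

```text
[ 0.50014982 -0.12767363  0.275     ] 0.1975118903555952 th 0.769159642379935 radial/tang mm -7.91038612169672 9.092056587941167 mid [ 0.55584176 -0.07376166] (np.float64(274.18558761190593), np.float64(179.59545189903932))
```

The electrode is now about 11 mm off centre, with about 10 mm clear of the wall all round. That is good enough, so I'll move above bar_mid and press down.

Request:
{"fn": "step_arm", "kwargs": {
  "commands": [
    [0,2.5,-3.4,0,0,0,0.02],
    [0,5,-6.8,0,0,0,0.04],
    [0,7.5,-10.2,0,0,0,0.04],
    [0,10,-13.6,0,0,0,0.04],
    [0,12.1,-16.6,0,0,0,0.04]
  ]
}}

```text
time: 7.62
tool_pos: [0.5583, -0.0786, 0.3355]
tool_rot: [3.141, 0.0, 0.763]
contact_force: [0.9, 0.4, 1.3]
opening: -0.0001
grip_force: 0.0
```

Request:
{"fn": "step_arm", "kwargs": {
  "commands": [
    [0,0,0,0,0,0,0],
    [0,0,0,0,0,0,0],
    [0,0,0,-3,0,0,0],
    [0,0,0,-6,0,0,0],
    [0,0,0,-8,0,0,0]
  ]
}}

```text
time: 8.03
tool_pos: [0.556, -0.0752, 0.2538]
tool_rot: [-3.14, 0.001, 0.765]
contact_force: [-0.5, 0.1, -0.5]
opening: 0.0003
grip_force: 0.0
```

Request:
{"fn": "step_arm", "kwargs": {
  "commands": [
    [0,0,0,0,0,0,0],
    [0,0,0,-0.4,0,0,0],
    [0,0,0,-0.8,0,0,0],
    [0,0,0,-1.2,0,0,0],
    [0,0,0,-1.6,0,0,0]
  ]
}}

```text
time: 8.45
tool_pos: [0.558, -0.0763, 0.2408]
tool_rot: [3.139, -0.001, 0.764]
contact_force: [0.3, -0.2, 0.9]
opening: 0.0006
grip_force: 0.0
```

Request:
{"fn": "step_arm", "kwargs": {
  "commands": [
    [0,-0.2,0.2,0,0,0,0],
    [0,-0.2,0.2,0,0,0,0],
    [0,-0.2,0.2,-0.4,0,0,0],
    [0,-0.2,0.2,-0.8,0,0,0],
    [0,-0.2,0.2,-1.2,0,0,0]
  ]
}}

```text
time: 8.87
tool_pos: [0.5559, -0.0745, 0.2282]
tool_rot: [3.14, -0.001, 0.764]
contact_force: [-0.1, -0.1, 4.6]
opening: 0.0005
grip_force: 2.4
```

Request:
{"fn": "step_arm", "kwargs": {
  "commands": [
    [0,0,0,-0.3,0,0,0],
    [0,0,0,-0.6,0,0,0],
    [0,0,0,-0.9,0,0,0],
    [0,0,0,-1.2,0,0,0],
    [0,0,0,-1.5,0,0,0]
  ]
}}

```text
time: 9.28
tool_pos: [0.5557, -0.0743, 0.2126]
tool_rot: [3.141, -0.0, 0.764]
contact_force: [0.2, 0.5, 4.0]
opening: 0.0008
grip_force: 2.4
```

The bar slides down at about 4–5 N. The tip is still just above the rim, so I'll take one look before it goes in.

```bash
python3 - <<'E'
from h import *
a=snap('scene','s6.png'); b=read_camera('wrist')
cv2.imwrite('pics/c7.png',np.hstack([cv2.resize(a[130:230,220:320],(420,420),interpolation=cv2.INTER_CUBIC),cv2.resize(b,(380,420))])[:,:,::-1])
th=.769
print([np.round(proj('scene',np.array(p)),1) for p in ([.6413-.2*np.cos(th),.01-.2*np.sin(th),.084],[.4886,-.1267,.07])])
E
```

```text
[array([267.3, 185.1]), array([269.8, 187.1])]
```

View pics/c7.png

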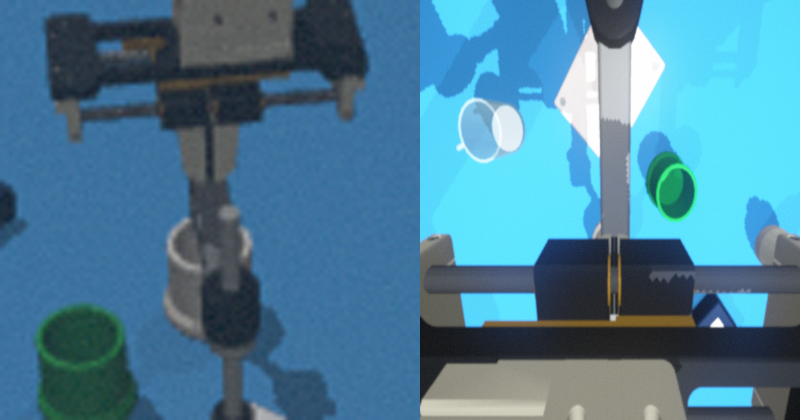

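The fingertip is centred on the bar (wrist view, bar at column ~615). The shaft is hidden behind the bar but in line with the pot. I'll keep pressing.

Request:
{"fn": "step_arm", "kwargs": {
  "commands": [
    [0,0,0,-0.3,0,0,0],
    [0,0,0,-0.6,0,0,0],
    [0,0,0,-0.9,0,0,0],
    [0,0,0,-1.2,0,0,0],
    [0,0,0,-1.5,0,0,0]
  ]
}}

```text
time: 9.8
tool_pos: [0.5556, -0.0743, 0.1975]
tool_rot: [3.141, -0.0, 0.764]
contact_force: [2.2, 0.7, 5.2]
opening: 0.0002
grip_force: 2.3
```

Request:
{"fn": "step_arm", "kwargs": {
  "commands": [
    [0,0,0,-0.3,0,0,0],
    [0,0,0,-0.6,0,0,0],
    [0,0,0,-0.9,0,0,0],
    [0,0,0,-1.2,0,0,0],
    [0,0,0,-1.5,0,0,0]
  ]
}}

```text
time: 10.22
tool_pos: [0.5556, -0.0743, 0.1825]
tool_rot: [3.141, -0.0, 0.764]
contact_force: [1.5, 1.0, 4.7]
opening: 0.0007
grip_force: 2.3
```

Request:
{"fn": "step_arm", "kwargs": {
  "commands": [
    [0,0,0,-0.3,0,0,0],
    [0,0,0,-0.6,0,0,0],
    [0,0,0,-0.9,0,0,0],
    [0,0,0,-1.2,0,0,0],
    [0,0,0,-1.5,0,0,0]
  ]
}}

```text
time: 10.63
tool_pos: [0.5556, -0.0743, 0.1675]
tool_rot: [3.141, -0.0, 0.764]
contact_force: [2.8, 0.4, 5.5]
opening: 0.0006
grip_force: 2.3
```

Request:
{"fn": "step_arm", "kwargs": {
  "commands": [
    [0,0,0,-0.2,0,0,0],
    [0,0,0,-0.4,0,0,0],
    [0,0,0,-0.6,0,0,0],
    [0,0,0,-0.8,0,0,0],
    [0,0,0,-1.0,0,0,0]
  ]
}}

```text
time: 11.05
tool_pos: [0.5555, -0.0743, 0.1576]
tool_rot: [3.141, 0.0, 0.764]
contact_force: [2.6, 1.5, 4.2]
opening: 0.0003
grip_force: 2.3
```

Request:
{"fn": "step_arm", "kwargs": {
  "commands": [
    [0,0,0,-0.15,0,0,0],
    [0,0,0,-0.3,0,0,0],
    [0,0,0,-0.45,0,0,0],
    [0,0,0,-0.6,0,0,0],
    [0,0,0,-0.7,0,0,0]
  ]
}}

```text
time: 11.47
tool_pos: [0.5554, -0.0743, 0.1506]
tool_rot: [3.142, 0.0, 0.764]
contact_force: [2.1, 2.3, 4.4]
opening: 0.0003
grip_force: 2.2
```

Request:
{"fn": "step_arm", "kwargs": {
  "commands": [
    [0,0,0,-0.05,0,0,0],
    [0,0,0,-0.1,0,0,0],
    [0,0,0,-0.15,0,0,0],
    [0,0,0,-0.2,0,0,0]
  ]
}}

```text
time: 11.8
tool_pos: [0.5554, -0.0743, 0.1487]
tool_rot: [3.142, 0.0, 0.764]
contact_force: [2.0, 1.4, 4.4]
opening: 0.0004
grip_force: 2.2
```

Request:
{"fn": "step_arm", "kwargs": {
  "commands": [
    [0,0,0,-0.05,0,0,0],
    [0,0,0,-0.1,0,0,0],
    [0,0,0,-0.15,0,0,0]
  ]
}}

```text
time: 12.05
tool_pos: [0.5554, -0.0743, 0.1472]
tool_rot: [3.142, 0.0, 0.764]
contact_force: [2.7, 1.2, 4.3]
opening: 0.0002
grip_force: 2.2
```

Request:
{"fn": "step_arm", "kwargs": {
  "commands": [
    [0,0,0,-0.05,0,0,0],
    [0,0,0,-0.1,0,0,0]
  ]
}}

```text
time: 12.22
tool_pos: [0.5555, -0.0744, 0.1462]
tool_rot: [3.141, 0.0, 0.764]
contact_force: [2.4, 0.7, 4.9]
opening: 0.0002
grip_force: 2.2
```

Request:
{"fn": "step_arm", "kwargs": {
  "commands": [
    [0,0,0,-0.05,0,0,0],
    [0,0,0,-0.1,0,0,0]
  ]
}}

```text
time: 12.38
tool_pos: [0.5555, -0.0744, 0.1452]
tool_rot: [3.141, 0.0, 0.764]
contact_force: [2.2, 1.3, 5.5]
opening: 0.0005
grip_force: 2.7
```

Request:
{"fn": "step_arm", "kwargs": {
  "commands": [
    [0,0,0,-0.05,0,0,0],
    [0,0,0,-0.1,0,0,0]
  ]
}}

```text
time: 12.55
tool_pos: [0.5555, -0.0744, 0.1445]
tool_rot: [3.141, -0.0, 0.764]
contact_force: [1.3, 0.4, 6.9]
opening: 0.0008
grip_force: 3.4
```

Request:
{"fn": "step_arm", "kwargs": {
  "commands": [
    [0,0,0,0,0,0,0],
    [0,0,0,-0.05,0,0,0]
  ]
}}

```text
time: 12.72
tool_pos: [0.5555, -0.0745, 0.1441]
tool_rot: [3.141, -0.0, 0.764]
contact_force: [1.4, 0.0, 7.2]
opening: 0.0003
grip_force: 3.7
```

Request:
{"fn": "step_arm", "kwargs": {
  "commands": [
    [0,0,0,-0.05,0,0,0],
    [0,0,0,-0.1,0,0,0]
  ]
}}

```text
time: 12.88
tool_pos: [0.5556, -0.0745, 0.1433]
tool_rot: [3.141, -0.0, 0.764]
contact_force: [0.7, 0.6, 8.8]
opening: 0.0005
grip_force: 4.5
```

Request:
{"fn": "step_arm", "kwargs": {
  "commands": [
    [0,0,0,-0.05,0,0,0],
    [0,0,0,-0.1,0,0,0]
  ]
}}

```text
time: 13.05
tool_pos: [0.5556, -0.0746, 0.1425]
tool_rot: [3.14, -0.0, 0.764]
contact_force: [0.4, 1.0, 11.0]
opening: 0.0005
grip_force: 5.2
```

The force now climbs steadily (11 N), so the sleeve is on its stop. I'll retreat straight up and then away.

Request:
{"fn": "step_arm", "kwargs": {
  "commands": [
    [0,0,0,0.5,0,0,0],
    [0,0,0,3,0,0,0],
    [0,0,0,7,0,0,0],
    [0,0,0,11,0,0,0],
    [0,0,0,15,0,0,0]
  ]
}}

```text
time: 13.47
tool_pos: [0.5539, -0.0743, 0.292]
tool_rot: [-3.138, 0.003, 0.764]
contact_force: [2.2, -0.5, 0.1]
opening: 0.0002
grip_force: 0.0
```

Request:
{"fn": "step_arm", "kwargs": {
  "commands": [
    [0,0,0,4,0,0,0],
    [0,-2.5,3.4,5,0,0,0],
    [0,-5,6.8,5,0,0,0],
    [0,-7.5,10.2,5,0,0,0],
    [0,-10,13.6,5,0,0,0]
  ]
}}

```text
time: 13.88
tool_pos: [0.4552, 0.0597, 0.3407]
tool_rot: [-3.14, 0.003, 0.763]
contact_force: [0.9, 0.8, -0.6]
opening: 0.0003
grip_force: 0.0
```

Request:
{"fn": "step_arm", "kwargs": {
  "commands": [
    [0,-2,4,0,0,0,0],
    [0,-2,8,0,0,0,0],
    [0,-2,8,0,0,0,0],
    [0,-2,8,0,0,0,0]
  ]
}}

```text
time: 14.22
tool_pos: [0.4361, 0.1405, 0.3409]
tool_rot: [-3.141, 0.003, 0.768]
contact_force: [0.6, 0.1, -0.6]
opening: 0.0005
grip_force: 0.0
```

```bash
python3 - <<'E'
from h import *
o=observe();print(o['tool_pos'],o['contact_force'])
a=snap('scene','s8.png');b=snap('top','t8.png')
cv2.imwrite('pics/c8.png',np.hstack([cv2.resize(a[140:270,220:320],None,fx=4,fy=4,interpolation=2),cv2.resize(b[155:285,270:370],None,fx=4,fy=4,interpolation=2)])[:,:,::-1])
E
```

```text
[0.43612283 0.14051272 0.34088577] [ 0.57699207  0.14569092 -0.55573767]
```

View pics/c8.png

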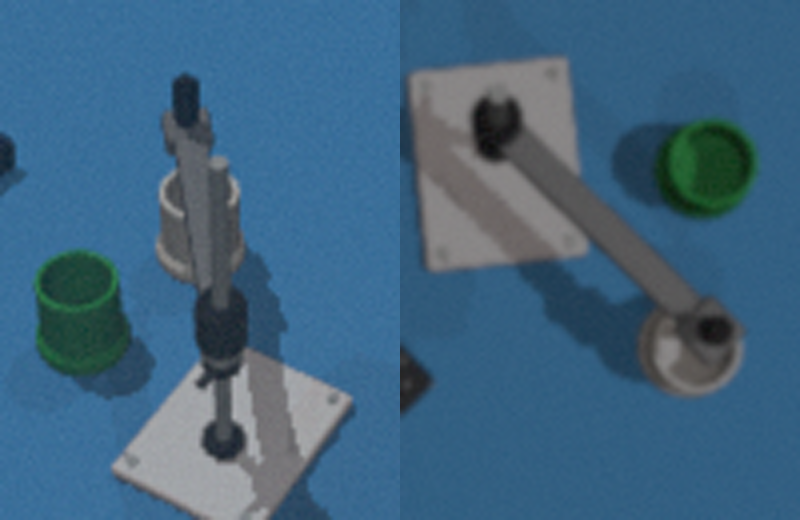

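The sleeve sits on the stop collar, the electrode stands inside the pot, the pot hasn't moved (centre still at about (343,241.5)), and the hand is clear.

```bash
python3 -c "
from cell import *
print(hand_in())"
```

```text
the job is handed in; nothing more can be done
None
```

The electrode stands in the white storage pot with the sleeve down on its stop collar; the pot did not move, the hand is clear, and the job is handed in (the electrode is about 11 mm off the pot's centre, some 10 mm clear of the wall).

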